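# Load the sample changer and line up the empty carriers

## Robot

A 6-joint arm with a two-finger parallel gripper is mounted at the origin on a cart in front of the work surface, level with it; the furniture and walls round the work are solid. World frame = base frame: x ahead of the robot, y to its left, z up, the work surface at z = 0. Lengths are in m, angles in degrees, forces in N, time in s.
With the tool pointing down it reaches from about 0.25 to 0.775 m from the base axis. Payload 8.9 kg.
Tool frame: the origin (TCP) lies between the finger pads; the fingertips stand 8 mm ahead of it and the grasp point (between the pads) lies 11 mm behind it; z points along the fingers, y is the line along which they close (so a half turn about z gives the same grasp; the last joint's range is limited). The gripper opens to 85 mm and grips with 20 to 120 N. Pads are 22 mm wide; open, the fingers measure 114 mm over their backs; the gripper's body (76 mm by 85 mm) begins 54 mm behind the grasp point. The pads swing forward as they close: fully open they stand 13 mm farther back than shut.
Start: joints at [62.951, 16.656, -8.789, 64.555, 0, 82.019], TCP at [0.172, 0.496, 0.239] pointing down, gripper open.
Joint ranges: [-144.48, 144.48], [-52.06, 99.96], [-74.48, 78.29], [-112.23, 115.85], [-86.99, 84.42], [-180, 180]. Speed limits (degrees/s): [127.2, 127.2, 159.86, 180, 180, 180].

## Interface

Orientations are given as a 3x3 rotation matrix whose columns are the frame's x, y, z axes.
In Python, from plant import ctrl, get_image gives the robot as it stands. The module is installed in compiled form; this text tells all that it offers.
- The arm moves only by the tool apply_moves, never from a script. Its argument "deltas" is a list of rows, each a list of 5 numbers: the shift along the tool's x, y, z in units of 50 mm (1.0 is 50 mm), then the turn about the tool's z in units of 6 degrees (1.0 is 6 degrees), then the opening, from -1 (shut) to 1 (fully open). In form: [[dx, dy, dz, twist, gripper], ...]. A call has 1 to 10 rows; each row shifts and turns the commanded pose from where the row before left it, along the tool's axes as they then stand; what a row does not reach is not made up. A row lasts 1/8 s, in which the tool goes at most 62.5 mm and 10.7 degrees, less where a joint would pass 70% of its speed; a pose out of reach is approached as far as the arm can. A call is refused whole if a number of a shift passes 1 or a number of a turn 1, either way. A call with a gripper value outside its range is refused whole. The fingers move at their own pace and stop on an object; "newtons" is the grip in N (left out, the last holds). Time passes only in rows, so rows that do not move let the fingers close. It gives the time, the measured TCP pose, the force, the opening and the grip force at its end, in the units of the state.
- ctrl.state(): the state, without advancing time (a new reading comes with each control period).
- get_image(name): name is "scene" or "top" or "wrist"; returns a dict with "frame" (384x512x3 uint8, red, green, blue), "z_map" (384x512 float32, m along the optical axis (not along the pixel's ray), 0 where there is no reading), "camera_matrix" (3x3 intrinsics, pixels), "k1" (the pictures are not rectified: a ray, as slopes to the right and down, at radius r is drawn at 1 + k1 r^2 times it, then the intrinsics apply), "rvec" (rotation vector, rad) and "tvec" (3), from world to camera coordinates, as OpenCV has them; the wrist camera has in their place "hand_eye" (4x4, takes a point from camera to tool coordinates, whose origin is the TCP and whose axes are the flange's). Camera axes: x right, y down, z forward; pixel columns grow to the right and rows downward; lengths in m; the calibration is good to about 2 mm. A picture is of the moment at which its call begins: read the wrist's pose just before it.
- ctrl.close_job(): hands the job in; it is judged then, once.
The state is a dict: "t": time; "joints": joint angles; "joint_velocities": joint speeds; "tau": joint torques, N m; "eef_pos": TCP position; "eef_rot": TCP orientation; "ft_force": force on the tool from outside, world axes, zero at the start; "torque": the same for the moment, N m; "gripper_width": opening from 0.0 (shut) to 1.0 (fully open); "gripper_force": force on a finger pad.
Only numpy, scipy, OpenCV 4.12 (cv2) and the standard library are available. Lean on these libraries where they do the work, as an engineer would, in place of code of your own. Each camera call takes 0.05 s, during which the arm holds its last target. There are 200 camera calls.

## Task

Load the sample changer: set each sample cup there is upright and fully down into the pocket of its lid's colour, but only while that pocket stands at the loading gate (white chevron), turning the wheel anticlockwise by its knob one click at a time (red pocket first, then yellow, blue and green; just pass the pocket of a missing cup) and not touching cups once they are loaded. Turn the wheel on until it rests with the first grey pocket at the gate, four clicks from the start. Also nudge the three empty carriers into an even row, flush and square against the rail, one centred on each red mark, and leave the other things on the bench where they are.

Things in the scene. Friction and masses are not known exactly. Their poses are not given: they have to be found in the camera images.
- changer: Sample changer, fixed to the bench: round grey base 232 mm across and 22 mm high with a nose 50 mm wide that sticks out 166 mm from the centre; a white chevron on the nose marks the loading gate. Origin: on the wheel's axis, on the bench. The nose and gate lie along its -x axis; z is up.
- wheel (a joint): Wheel angle, rad, anticlockwise from above; 0 at the start (red pocket at the gate). Wheel 252 mm across, top face 30 mm up, six pockets 88 mm from the axis. Clicks each 1.047: yellow at the gate at 1.047, blue 2.094, green 3.142, first grey 4.189. Resists with up to 0.18 N m between; past half way it runs on to the next click, rocking 0.5 s. Stops at -0.5 and 5.0.
- knob (a point): Centre of the black six-sided knob on the wheel's axis, 84 mm above the bench. The hexagon is 40 mm across flats and 46 mm over corners, reaching from 56 to 100 mm above the bench; with the wheel at rest on a click, one pair of flats faces along the changer's x axis. It turns with the wheel.
- gate (a point): Where the centre of the pocket at the loading gate is: 88 mm from the wheel's axis towards the chevron, at the height of the pocket floors (30 mm above the bench). Fixed to the changer.
- rail: Low straight aluminium rail fixed to the bench, 15 mm deep (its x), 310 mm long (its y), 10 mm high, with three red marks 8 mm wide on its front and top. Origin: centre of its underside; its front face, at x = -7.5 mm, looks to -x, towards the robot.
- pocket_red (a point): Centre of the floor of the red pocket: the first, at the gate at the start. A round collar of that colour, 61 mm inside, 69 mm outside, 15 mm deep (rim 45 mm above the bench). Turns with the wheel.
- pocket_yellow (a point): Centre of the floor of the yellow pocket: second, comes to the gate after one click. A round collar of that colour, 61 mm inside, 69 mm outside, 15 mm deep (rim 45 mm above the bench). Turns with the wheel.
- pocket_blue (a point): Centre of the floor of the blue pocket: third, comes to the gate after two clicks. A round collar of that colour, 61 mm inside, 69 mm outside, 15 mm deep (rim 45 mm above the bench). Turns with the wheel.
- pocket_green (a point): Centre of the floor of the green pocket: fourth, comes to the gate after three clicks. A round collar of that colour, 61 mm inside, 69 mm outside, 15 mm deep (rim 45 mm above the bench). Turns with the wheel.
- cup_red: Loose closed sample cup with a red lid, 60 mm high, 90 g; white body 53 mm across with a tapered foot, lid 56 mm across from 30 mm up to the top. Origin: centre of its underside; z is up along its axis. May be absent.
- cup_yellow: Loose closed sample cup with a yellow lid, 60 mm high, 90 g; white body 53 mm across with a tapered foot, lid 56 mm across from 30 mm up to the top. Origin: centre of its underside; z is up along its axis. May be absent.
- cup_blue: Loose closed sample cup with a blue lid, 60 mm high, 90 g; white body 53 mm across with a tapered foot, lid 56 mm across from 30 mm up to the top. Origin: centre of its underside; z is up along its axis. May be absent.
- cup_green: Loose closed sample cup with a green lid, 60 mm high, 90 g; white body 53 mm across with a tapered foot, lid 56 mm across from 30 mm up to the top. Origin: centre of its underside; z is up along its axis. May be absent.
- mark_0 (a point): Foot of the right-hand (seen by the robot) red mark on the rail's front face, at bench height; marks are 105 mm apart. Axes as the rail's.
- mark_1 (a point): Foot of the middle red mark on the rail's front face, at bench height; marks are 105 mm apart. Axes as the rail's.
- mark_2 (a point): Foot of the left-hand red mark on the rail's front face, at bench height; marks are 105 mm apart. Axes as the rail's.
- carrier_0: Loose empty cup carrier, one of three alike: grey square block 66 x 66 x 28 mm, 150 g, with a round black pad flush in its top. Origin: centre of its underside; its x and y are square to its sides. Flush with the rail its centre is 33 mm in front of the rail's front face; gripped front and back there, the far finger passes above the 10 mm rail.
- carrier_1: Loose empty cup carrier, one of three alike: grey square block 66 x 66 x 28 mm, 150 g, with a round black pad flush in its top. Origin: centre of its underside; its x and y are square to its sides. Flush with the rail its centre is 33 mm in front of the rail's front face; gripped front and back there, the far finger passes above the 10 mm rail.
- carrier_2: Loose empty cup carrier, one of three alike: grey square block 66 x 66 x 28 mm, 150 g, with a round black pad flush in its top. Origin: centre of its underside; its x and y are square to its sides. Flush with the rail its centre is 33 mm in front of the rail's front face; gripped front and back there, the far finger passes above the 10 mm rail.
- beaker: Glass beaker standing by, 56 mm across, 68 mm high; origin under its centre. Leave it alone.
- timer: White bench timer standing by, 62 x 62 x 20 mm; origin under its centre. Leave it alone.
- marker: Marker pen lying by, 134 mm long along its y, 17 mm thick; origin under its centre. Leave it alone.
Mind the look-alikes: they are no part of the job. What is shaped like the cup_yellow but orange or purple is not meant. What is shaped like the cup_green but orange is not meant.

How it is judged:
By the outcome, as a careful person would: the job done as asked, in the order asked, and still so for the second after the job is handed in, with the robot touching nothing.
Of cup_red, cup_yellow, cup_blue, cup_green only 2 to 3 are there at a start; the rules pass over those that are not, and their reading is None.
At some moment in a run one of carrier_0, carrier_1, carrier_2 may be knocked a few centimetres aside while the robot is not near it.
Once in a run the grip may slacken for a moment while it holds something.
It also fails if it takes over 210 s, if anything falls off the work surface, if the arm or the gripper's body presses on something with over 40 N, if the wrist force passes 120 N, or if a joint passes its speed limit or range.

## Working session

There is one attempt and no reset: what is moved stays moved. The work goes in short steps, Python scripts to look and compute and a tool call to move; the robot and the scene stay as the last step left them, time stands still between calls to the robot, and variables do not carry over. Pictures are saved under pics/ and viewed, at most 14 in all, crops included, and the job is handed in when it is done.

Besides the shell and the picture viewer there is one more tool, called after "Emit:" in YAML: its name, and indented under it one key for each argument. apply_moves: Moves the arm, as the interface text tells. Its arguments: {"type":"object","properties":{"deltas":{"type":"array"},"newtons":{"type":"number"}},"required":["deltas"]}

```bash
mkdir -p pics; cat > h.py <<'E'
import numpy as np, cv2
from plant import ctrl, get_image
def cam(im,st=None):
    if 'rvec' in im:
        R=cv2.Rodrigues(np.array(im['rvec'],float))[0]; t=np.array(im['tvec'],float).ravel()
        return R.T, -R.T@t
    H=np.array(im['hand_eye']); Rt=np.array(st['eef_rot']).reshape(3,3); p=np.array(st['eef_pos'])
    return Rt@H[:3,:3], Rt@H[:3,3]+p
def rays(im,px,st=None):
    K=np.array(im['camera_matrix'],float); px=np.atleast_2d(px).astype(float)
    d=np.stack([(px[:,0]-K[0,2])/K[0,0],(px[:,1]-K[1,2])/K[1,1]],1)
    s=d.copy()
    for _ in range(20): s=d/(1+im['k1']*(s**2).sum(1,keepdims=True))
    R,o=cam(im,st)
    return np.c_[s,np.ones(len(s))]@R.T,o
def onz(im,px,z,st=None):
    d,o=rays(im,px,st); return o+d*((z-o[2])/d[:,2])[:,None]
def cloud(im,st=None):
    h,w=im['z_map'].shape; v,u=np.mgrid[:h,:w]
    d,o=rays(im,np.c_[u.ravel(),v.ravel()],st)
    P=o+d*im['z_map'].reshape(-1,1); P[im['z_map'].ravel()==0]=np.nan
    return P.reshape(h,w,3)
def save(im,name,s=1.5):
    cv2.imwrite('pics/'+name,cv2.resize(im['frame'][:,:,::-1],None,fx=s,fy=s))
E
python3 - <<'E'
from h import *
for n in('scene','top'):
    im=get_image(n); save(im,n+'1.png'); print(n,cam(im)[1],im['k1'],np.array(im['camera_matrix']).tolist())
print(ctrl.state())
E
```

```text
scene [-0.55742223 -0.91192085  0.67102485] 0.008852153582372378 [[430.59873772044347, 0.0, 259.3005288952183], [0.0, 430.59873772044347, 195.49789429640177], [0.0, 0.0, 1.0]]
top [ 0.25236646 -0.10004845  1.55595161] 0.0060469592344778176 [[489.3398931864199, 0.0, 257.04104746467505], [0.0, 489.3398931864199, 195.0314355403081], [0.0, 0.0, 1.0]]
{'t': 0.1, 'joints': array([ 6.29500778e+01,  1.66852871e+01, -8.82377512e+00,  6.45573949e+01,
        6.30000475e-04,  8.20167029e+01]), 'joint_velocities': array([-0.05494786, -0.14047757,  0.12845462, -0.14250016, -0.01294159,
       -0.07109483]), 'tau': array([ 1.52946421e-03, -5.37976062e+01,  3.31918037e+01,  9.22881329e-03,
       -1.99911078e-04, -1.77812802e-05]), 'eef_pos': array([0.17133864, 0.49585755, 0.23881284]), 'eef_rot': array([[-9.45139309e-01,  3.26667107e-01, -5.37274796e-04],
       [ 3.26667504e-01,  9.45138765e-01, -1.02801522e-03],
       [ 1.71980479e-04, -1.14712781e-03, -9.99999327e-01]]), 'ft_force': array([0.42899731, 0.6619096 , 0.43311633]), 'torque': array([0.01228847, 0.02264519, 0.02101636]), 'gripper_force': 0.0, 'gripper_width': 1.0002419652562493}
```

View pics/top1.png

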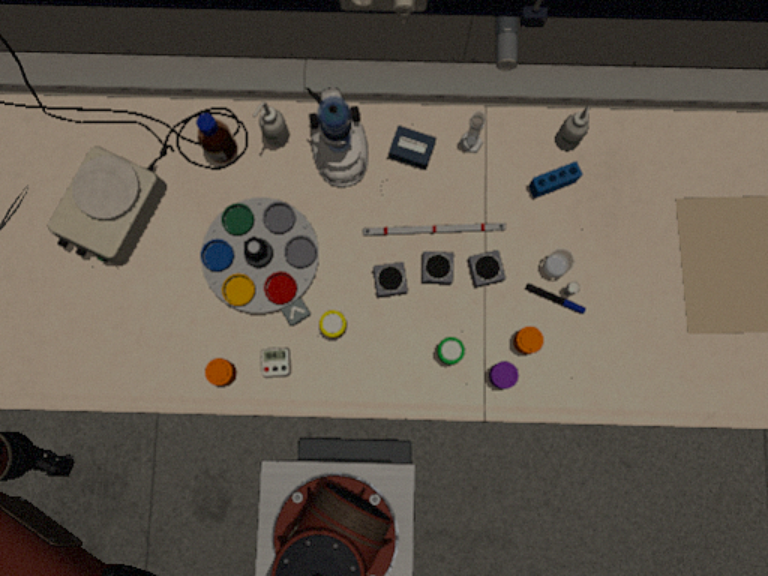

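View pics/scene1.png

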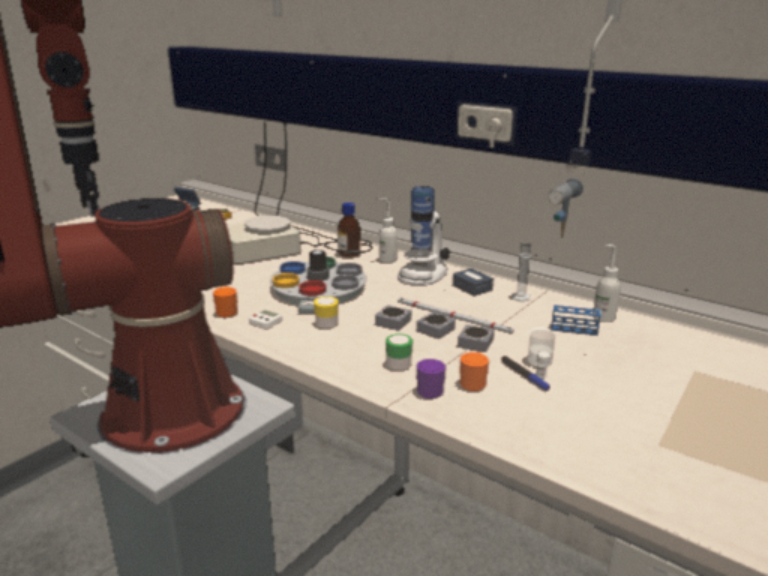

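The top view (1.5x scale) shows yellow-lid cup at (333,324), green-lid cup at (451,350), wheel centre about (259,252), chevron at (296,313), carriers at (391,279), (437,267) and (487,268), and the rail at y≈229. The orange and purple cups are decoys. Red and blue cups look absent.

```bash
cat > meas.py <<'E'
from h import *
def mask(im,lo,hi):
    hsv=cv2.cvtColor(im['frame'],cv2.COLOR_RGB2HSV); return cv2.inRange(hsv,lo,hi)
COL=dict(red=[((0,150,60),(5,255,255)),((172,150,60),(180,255,255))],yellow=[((22,120,80),(33,255,255))],green=[((60,100,40),(90,255,255))],blue=[((100,130,50),(118,255,255))])
def blobs(im,c,amin=25):
    m=sum(mask(im,np.array(a),np.array(b)) for a,b in COL[c])
    cs,_=cv2.findContours(m,cv2.RETR_EXTERNAL,cv2.CHAIN_APPROX_NONE)
    return [c for c in cs if cv2.contourArea(c)>amin]
E
python3 - <<'E'
from meas import *
im=get_image('top'); P=cloud(im)
for c in COL:
    for b in blobs(im,c,12):
        (x,y),r=cv2.minEnclosingCircle(b); q=P[int(y)-1:int(y)+2,int(x)-1:int(x)+2].reshape(-1,3)
        print(c,(round(x),round(y)),round(r,1),np.nanmedian(q,0).round(3), onz(im,(x,y),.045).round(3))
# by height
z=P[:,:,2]
print('depth at carriers',[P[y,x].round(3).tolist() for x,y in((260,186),(291,178),(325,179),(172,165),(222,216),(301,234),(250,152))])
m=((z>.018)&(z<.036)&(P[:,:,1]<.05)&(P[:,:,0]>.3)).astype(np.uint8)
cs,_=cv2.findContours(m,cv2.RETR_EXTERNAL,cv2.CHAIN_APPROX_NONE)
for c in cs:
    if cv2.contourArea(c)>150:
        (x,y),s,a=cv2.minAreaRect(c); print('carr',(x,y),s,a,onz(im,(x,y),.028).round(4))
a=cv2.resize(im['frame'][190:260,190:330,::-1],None,fx=3,fy=3)
sc=get_image('scene'); b=cv2.resize(sc['frame'][180:270,190:330,::-1],None,fx=3,fy=3)
cv2.imwrite('pics/c1.png',np.vstack([a,b]))
E
```

```text
red (3, 378) 5.6 [0.092 0.274 0.793] [[-0.067  0.641  0.045]]
red (256, 371) 6.1 [-0.035 -0.099  0.015] [[-0.03  -0.102  0.045]]
red (257, 339) 5.8 [ 0.058 -0.103  0.011] [[ 0.062 -0.103  0.045]]
red (193, 346) 23.3 [0.035 0.091 0.014] [[0.038 0.087 0.045]]
red (186, 192) 10.7 [0.506 0.133 0.03 ] [[0.502 0.129 0.045]]
yellow (221, 216) 9.1 [0.429 0.017 0.06 ] [[0.43  0.018 0.045]]
green (300, 233) 8.9 [ 0.38  -0.224  0.058] [[ 0.38  -0.227  0.045]]
green (158, 146) 10.2 [0.651 0.23  0.029] [[0.647 0.226 0.045]]
blue (382, 204) 7.2 [ 0.487 -0.489  0.014] [[ 0.479 -0.482  0.045]]
blue (144, 170) 10.6 [0.574 0.27  0.031] [[0.569 0.265 0.045]]
blue (372, 119) 16.0 [ 0.754 -0.451  0.048] [[ 0.753 -0.452  0.045]]
blue (137, 81) 6.0 [0.822 0.278 0.154] [[0.863 0.307 0.045]]
depth at carriers [[0.529, -0.101, 0.029], [0.557, -0.198, 0.028], [0.557, -0.307, 0.026], [0.574, 0.169, 0.102], [0.427, 0.015, 0.052], [0.378, -0.23, 0.054], [0.643, -0.065, 0.012]]
carr (260.3099670410156, 186.1699981689453) (20.788938522338867, 20.647518157958984) 81.8698959350586 [[ 0.5283 -0.1015  0.028 ]]
carr (292.0, 178.5) (21.0, 20.0) 90.0 [[ 0.5557 -0.2016  0.028 ]]
carr (324.7059326171875, 178.8235321044922) (20.858062744140625, 20.858064651489258) 75.96376037597656 [[ 0.5572 -0.3056  0.028 ]]
carr (274.8999938964844, 97.29999542236328) (27.195585250854492, 22.135942459106445) 18.434946060180664 [[ 0.8245 -0.1419  0.028 ]]
carr (233.916748046875, 104.51239776611328) (24.64242172241211, 42.23139572143555) 36.52885055541992 [[ 0.7966 -0.0089  0.028 ]]
```

View pics/c1.png

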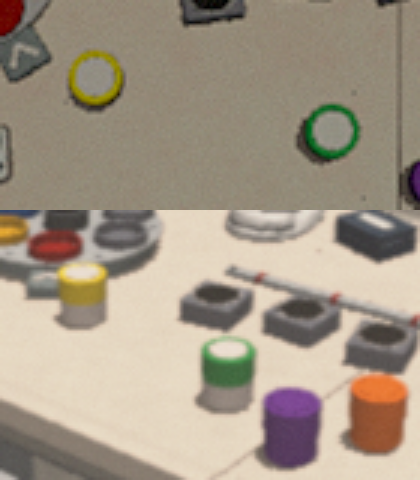

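Both cups stand upright, with red and blue absent. I estimate the wheel axis at (0.5745, 0.1775) and the gate direction at 213.8°. First I go above the knob with yaw 33.8°.

Emit:
apply_moves:
  deltas:
    - [0,0,0,0.9,0.4]
    - [0,0,0,0.9,0.4]
    - [0,0,0,0.9,0.4]
    - [0,0,0,0.9,0.4]
    - [0,0,0,0.9,0.4]
    - [0,0,0,0.9,0.4]
    - [0,0,0,0.78,0.4]

```text
t: 1.08
eef_pos: [0.1715, 0.4961, 0.2391]
eef_rot: [[-0.555, 0.832, -0.0], [0.832, 0.555, -0.0], [-0.0, -0.0, -1.0]]
ft_force: [0.2, 0.1, -0.3]
gripper_width: 0.702
gripper_force: 0.0
```

Emit:
apply_moves:
  deltas:
    - [-0.8,0.26,0,0,0.4]
    - [-0.8,0.26,0,0,0.4]
    - [-0.8,0.26,0,0,0.4]
    - [-0.8,0.26,0,0,0.4]
    - [-0.8,0.26,0,0,0.4]
    - [-0.8,0.26,0,0,0.4]

```text
t: 1.82
eef_pos: [0.3709, 0.3393, 0.2392]
eef_rot: [[-0.557, 0.83, -0.0], [0.83, 0.557, 0.0], [0.0, -0.0, -1.0]]
ft_force: [0.3, 0.4, 0.4]
gripper_width: 0.699
gripper_force: 0.0
```

Emit:
apply_moves:
  deltas:
    - [-0.8,0.26,0,0,0.4]
    - [-0.8,0.26,0,0,0.4]
    - [-0.8,0.26,0,0,0.4]
    - [-0.8,0.26,0,0,0.4]
    - [-0.8,0.26,0,0,0.4]
    - [-0.8,0.26,0,0,0.4]
    - [0,0,0,0,0.4]
    - [0,0,0,0,0.4]

```text
t: 2.82
eef_pos: [0.5679, 0.1845, 0.239]
eef_rot: [[-0.557, 0.831, -0.001], [0.831, 0.557, 0.0], [0.001, -0.001, -1.0]]
ft_force: [-0.6, -0.0, -0.7]
gripper_width: 0.698
gripper_force: 0.0
```

```bash
cat >> h.py <<'E'
def go(x,y,psi=None,z=None):
    "rows units: first shift in current tool axes, then twist"
    s=ctrl.state(); R=np.array(s['eef_rot']); p=np.array(s['eef_pos'])
    cur=np.degrees(np.arctan2(R[1,1],R[0,1]))
    d=np.array([x,y,p[2] if z is None else z])-p
    tw=0 if psi is None else -((psi-cur+90)%180-90)/6
    print('pos',p.round(4),'psi',cur.round(1),'j6',s['joints'][5].round(1),'shift units',(R.T@d/.05).round(3),'twist',round(tw,2),'w',round(s['gripper_width'],3),'t',round(s['t'],1))
E
python3 - <<'E'
from meas import *
st=ctrl.state(); im=get_image('wrist'); save(im,'w1.png'); P=cloud(im,st)
go(.5745,.1775,33.8)
z=P[:,:,2]; m=(z>.09)&(z<.11); print('knob',np.nanmedian(P[m],0),P[m].min(0),P[m].max(0),m.sum())
for c in COL:
    for b in blobs(im,c,200):
        (x,y),r=cv2.minEnclosingCircle(b); print(c,(x,y),r,onz(im,(x,y),.045,st).round(4))
E
```

```text
pos [0.5677 0.1849 0.2391] psi 33.9 j6 67.1 shift units [-0.199  0.03  -0.   ] twist 0.01 w 0.701 t 2.9
knob [0.67756131 0.25287421 0.09935736] [0.55558746 0.13892932 0.09000467] [0.85380345 0.45614253 0.10998366] 3115
red (183.53219604492188, 180.4067840576172) 29.09494400024414 [[0.5052 0.1334 0.045 ]]
yellow (80.71052551269531, 226.64035034179688) 23.757701873779297 [[0.4274 0.0101 0.045 ]]
green (1.0, 332.0) 19.026397705078125 [[ 0.3929 -0.2162  0.045 ]]
green (332.95159912109375, 180.24192810058594) 29.019502639770508 [[0.6499 0.2309 0.045 ]]
blue (297.98602294921875, 113.20391082763672) 31.578636169433594 [[0.5712 0.2689 0.045 ]]
```

View pics/w1.png

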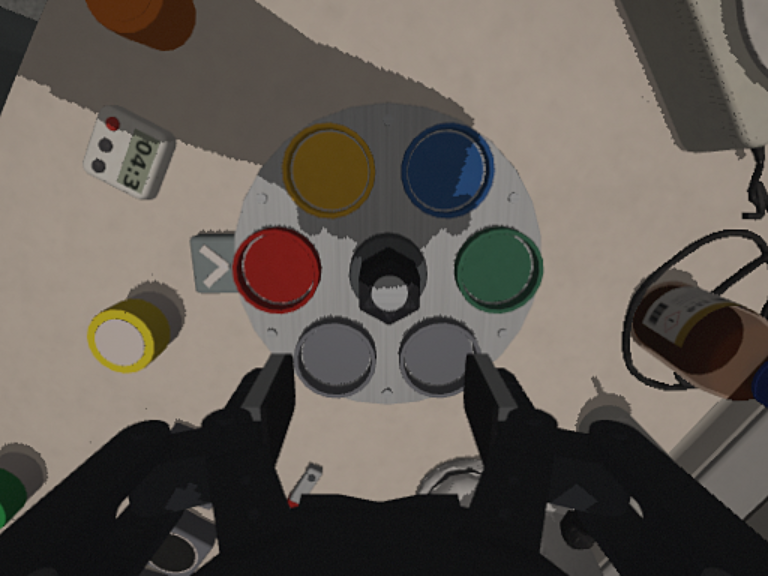

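The wrist view shows the knob at (389,280), pockets around it, and the red pocket at the gate, with fingers open along the gate axis. I blend the axis estimate to (0.577, 0.181), then descend, grip and turn one click.

Emit:
apply_moves:
  deltas:
    - [-0.17,0.11,0,0,0.4]
    - [0,0,0.8,0,0.4]
    - [0,0,0.8,0,0.4]
    - [0,0,0.8,0,0.4]
    - [0,0,0.6,0,0.4]
    - [0,0,0.36,0,0.4]
    - [0,0,0,0,-1]
    - [0,0,0,0,-1]
    - [0,0,0,0,-1]
    - [0,0,0,0,-1]
  newtons: 50

```text
t: 4.12
eef_pos: [0.578, 0.1813, 0.071]
eef_rot: [[-0.558, 0.83, 0.0], [0.83, 0.558, 0.001], [0.001, 0.001, -1.0]]
ft_force: [5.1, 4.1, -18.3]
gripper_width: 0.464
gripper_force: 56.5
```

Emit:
apply_moves:
  deltas:
    - [0,0,0,0,-1]
    - [0,0,0,0,-1]

```text
t: 4.38
eef_pos: [0.578, 0.1813, 0.071]
eef_rot: [[-0.558, 0.83, -0.0], [0.83, 0.558, 0.001], [0.001, 0.001, -1.0]]
ft_force: [4.7, 3.8, -17.2]
gripper_width: 0.464
gripper_force: 56.5
```

Emit:
apply_moves:
  deltas:
    - [0,0,0,-1,-1]
    - [0,0,0,-1,-1]
    - [0,0,0,-1,-1]
    - [0,0,0,-1,-1]
    - [0,0,0,-1,-1]
    - [0,0,0,-1,-1]
    - [0,0,0,-1,-1]
    - [0,0,0,-1,-1]
    - [0,0,0,-1,-1]
    - [0,0,0,-1,-1]

```text
t: 5.62
eef_pos: [0.5773, 0.1799, 0.071]
eef_rot: [[-0.998, -0.07, -0.001], [-0.07, 0.998, -0.001], [0.001, -0.001, -1.0]]
ft_force: [1.7, -4.5, -13.5]
gripper_width: 0.456
gripper_force: 57.0
```

Emit:
apply_moves:
  deltas:
    - [0,0,0,0,-1]
    - [0,0,0,0,-1]
    - [0,0,0,0,-1]
    - [0,0,0,0,0.4]
    - [0,0,0,0,0.4]
    - [0,0,0,0,0.4]

```text
t: 6.38
eef_pos: [0.5784, 0.1809, 0.0722]
eef_rot: [[-0.998, -0.067, 0.002], [-0.067, 0.998, 0.001], [-0.002, 0.001, -1.0]]
ft_force: [0.3, 0.4, 0.5]
gripper_width: 0.701
gripper_force: 0.0
```

Emit:
apply_moves:
  deltas:
    - [0,0,-0.5,0,0.4]
    - [0,0,-0.9,0,0.4]
    - [0,0,-0.9,0,0.4]
    - [0,0,-0.9,0,0.4]
    - [0,0,0,0,0.4]
    - [0,0,0,0,0.4]

```text
t: 7.12
eef_pos: [0.5776, 0.1806, 0.2311]
eef_rot: [[-0.998, -0.067, 0.0], [-0.067, 0.998, 0.0], [-0.0, 0.0, -1.0]]
ft_force: [-0.7, -0.3, 0.1]
gripper_width: 0.701
gripper_force: 0.0
```

```bash
cat > yel.py <<'E'
from meas import *
import sys
st=ctrl.state(); im=get_image('wrist'); P=cloud(im,st); top=get_image('top'); save(im,sys.argv[1])
for nm,i,s in(('w',im,st),('t',top,None)):
  for c in COL:
    for b in blobs(i,c,150 if nm=='w' else 40):
        (x,y),r=cv2.minEnclosingCircle(b); e=onz(i,(x,y),.045,s)[0]
        if .3<e[0]<.75 : print(nm,c,(round(x),round(y)),round(r,1),'z.06',onz(i,(x,y),.06,s)[0].round(4),'z.045',e.round(4))
E
python3 yel.py w2.png; python3 -c "
from h import *;go(.43,.018,90)"
```

```text
w red (175, 174) 30.1 z.06 [0.5789 0.0976 0.06  ] z.045 [0.5826 0.0937 0.045 ]
w yellow (213, 106) 27.2 z.06 [0.505  0.1364 0.06  ] z.045 [0.505  0.1344 0.045 ]
w yellow (93, 21) 30.2 z.06 [0.433  0.0176 0.06  ] z.045 [0.4295 0.0098 0.045 ]
w green (325, 171) 24.1 z.06 [0.5643 0.2588 0.06  ] z.045 [0.5672 0.2629 0.045 ]
w blue (293, 105) 32.8 z.06 [0.4987 0.2175 0.06  ] z.045 [0.4984 0.2195 0.045 ]
t red (200, 167) 10.6 z.06 [0.5773 0.0884 0.06  ] z.045 [0.5806 0.0903 0.045 ]
t red (102, 206) 139.3 z.06 [0.4496 0.3854 0.06  ] z.045 [0.4516 0.3902 0.045 ]
t yellow (221, 216) 9.2 z.06 [0.4277 0.0159 0.06  ] z.045 [0.4295 0.017  0.045 ]
t yellow (187, 192) 10.0 z.06 [0.5    0.1256 0.06  ] z.045 [0.5025 0.1279 0.045 ]
t green (300, 234) 9.0 z.06 [ 0.3786 -0.2268  0.06  ] z.045 [ 0.3799 -0.2281  0.045 ]
t blue (382, 204) 7.3 z.06 [ 0.4762 -0.4782  0.06  ] z.045 [ 0.4784 -0.482   0.045 ]
t blue (161, 192) 9.6 z.06 [0.4948 0.2058 0.06  ] z.045 [0.4973 0.2088 0.045 ]
pos [0.5771 0.1804 0.2301] psi 93.8 j6 6.6 shift units [ 3.153 -3.043  0.007] twist 0.64 w 0.697 t 7.2
```

Yellow is at the gate now, with axis ≈(0.5775, 0.1805) and gate ≈(0.5044, 0.1315). Next, above the yellow cup.

Emit:
apply_moves:
  deltas:
    - [0.79,-0.76,0,0,1]
    - [0.79,-0.76,0,0,1]
    - [0.79,-0.76,0,0,1]
    - [0.78,-0.77,0,0,1]
    - [0,0,0.8,0.63,1]
    - [0,0,0,0,1]
    - [0,0,0,0,1]

```text
t: 8.1
eef_pos: [0.4312, 0.018, 0.1917]
eef_rot: [[-1.0, -0.003, -0.0], [-0.003, 1.0, 0.0], [0.0, 0.0, -1.0]]
ft_force: [1.2, 0.1, 0.3]
gripper_width: 0.993
gripper_force: 0.0
```

```bash
python3 - <<'E'
from meas import *
st=ctrl.state(); im=get_image('wrist'); save(im,'w3.png'); P=cloud(im,st)
z=P[:,:,2];d=np.hypot(P[:,:,0]-.43,P[:,:,1]-.017)
m=((z>.052)&(z<.068)&(d<.06)).astype(np.uint8)
c=max(cv2.findContours(m,0,1)[0],key=cv2.contourArea); (x,y),r=cv2.minEnclosingCircle(c); q=onz(im,(x,y),.06,st)[0]; print((x,y),r,q, np.nanmedian(z[m>0]))
go(q[0],q[1],90)
E
```

```text
(251.7135772705078, 185.4261474609375) 28.9173526763916 [0.42869201 0.01811131 0.06      ] 0.059378473321397285
pos [0.4316 0.018  0.192 ] psi 90.2 j6 -7.5 shift units [ 0.058  0.001 -0.   ] twist 0.03 w 1.005 t 8.2
```

View pics/w3.png

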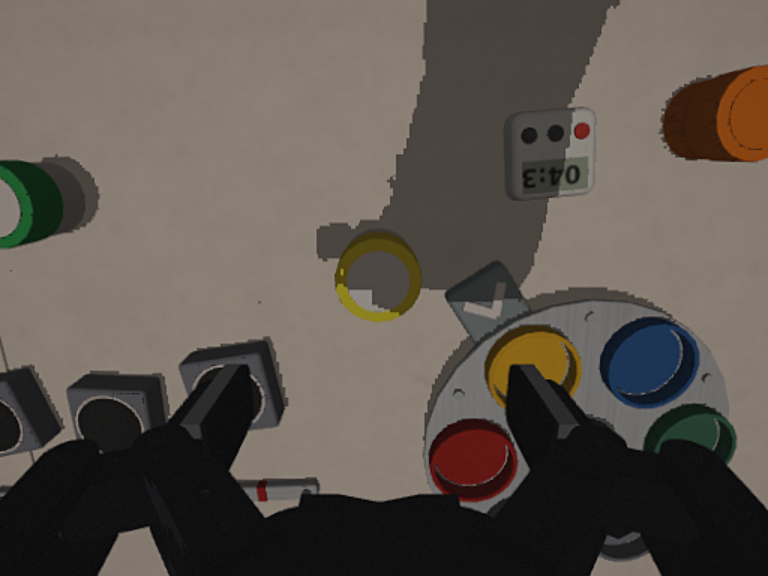

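The yellow lid is centred at (378,277) in the picture, giving (0.4287, 0.018). I descend, grasp and lift.

Emit:
apply_moves:
  deltas:
    - [0.05,0,0.8,0,1]
    - [0,0,0.9,0,1]
    - [0,0,0.8,0,1]
    - [0,0,0.46,0,1]
    - [0,0,0.2,0,1]
    - [0,0,0,0,-1]
    - [0,0,0,0,-1]
    - [0,0,0,0,-1]
    - [0,0,0,0,-1]
    - [0,0,0,0,-1]
  newtons: 60

```text
t: 9.4
eef_pos: [0.4294, 0.0178, 0.0346]
eef_rot: [[-1.0, -0.002, 0.002], [-0.002, 1.0, -0.0], [-0.002, -0.0, -1.0]]
ft_force: [-1.0, 0.1, 6.8]
gripper_width: 0.638
gripper_force: 62.8
```

Emit:
apply_moves:
  deltas:
    - [0,0,-0.5,0,-1]
    - [0,0,-0.9,0,-1]
    - [0,0,-0.6,0,-1]
    - [0,0,0,0,-1]
    - [0,0,0,0,-1]

```text
t: 10.02
eef_pos: [0.4282, 0.0178, 0.1332]
eef_rot: [[-1.0, -0.001, 0.0], [-0.001, 1.0, -0.0], [-0.0, -0.0, -1.0]]
ft_force: [0.0, -0.8, -0.5]
gripper_width: 0.644
gripper_force: 63.5
```

```bash
python3 -c "
from h import *;go(.5044,.1315,90,.073)"
```

```text
pos [0.4282 0.0178 0.1332] psi 90.1 j6 -7.5 shift units [-1.526  2.273  1.205] twist 0.01 w 0.644 t 10.0
```

Emit:
apply_moves:
  deltas:
    - [-0.3,0.45,0,0,-1]
    - [-0.3,0.45,0,0,-1]
    - [-0.3,0.45,0,0,-1]
    - [-0.3,0.45,0,0,-1]
    - [-0.3,0.46,0,0,-1]
    - [0,0,0,0,-1]
    - [0,0,0,0,-1]
    - [0,0,0,0,-1]

```text
t: 11.02
eef_pos: [0.5025, 0.1302, 0.1329]
eef_rot: [[-1.0, -0.001, -0.001], [-0.001, 1.0, -0.0], [0.001, -0.0, -1.0]]
ft_force: [0.4, -0.3, -1.5]
gripper_width: 0.642
gripper_force: 63.6
```

```bash
python3 - <<'E'
from meas import *
st=ctrl.state(); im=get_image('wrist'); save(im,'w4.png')
for c in COL:
    for b in blobs(im,c,150):
        (x,y),r=cv2.minEnclosingCircle(b); print(c,(round(x),round(y)),round(r,1),onz(im,(x,y),.045,st).round(4))
go(.5044,.1315,90)
print(st['ft_force'])
E
```

```text
yellow (252, 280) 62.3 [[0.5747 0.1309 0.045 ]]
green (405, 274) 38.4 [[0.5692 0.2665 0.045 ]]
blue (361, 196) 42.6 [[0.497  0.2185 0.045 ]]
pos [0.5027 0.1302 0.1331] psi 90.0 j6 6.4 shift units [-0.034  0.026 -0.   ] twist 0.0 w 0.64 t 11.1
[ 0.38489945 -0.30531762 -1.49490056]
```

View pics/w4.png

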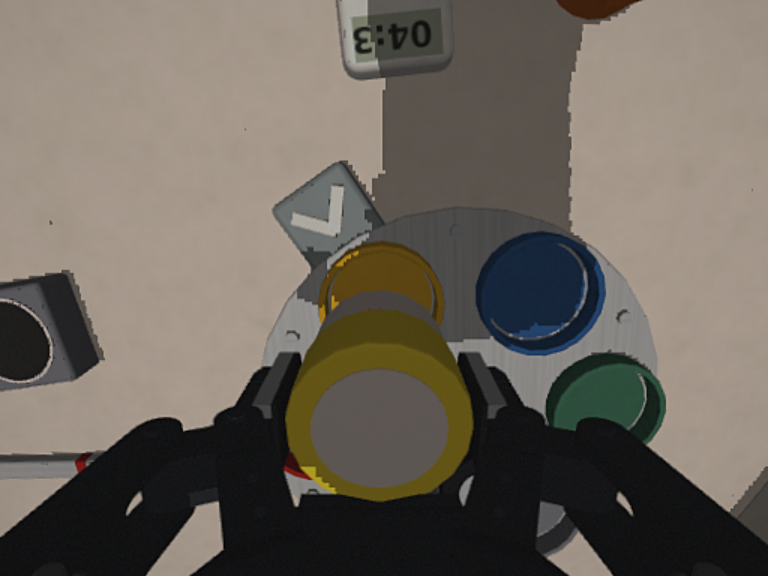

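The cup hangs centred over the yellow pocket (380,300), and the blue collar position agrees with my gate estimate to 1.5 mm. I lower it.

Emit:
apply_moves:
  deltas:
    - [-0.03,0.02,0.4,0,-1]
    - [0,0,0.4,0,-1]
    - [0,0,0.2,0,-1]
    - [0,0,0.15,0,-1]
    - [0,0,0.12,0,-1]
    - [0,0,0.08,0,-1]
    - [0,0,0,0,-1]

```text
t: 11.95
eef_pos: [0.5047, 0.1318, 0.0658]
eef_rot: [[-1.0, -0.001, -0.0], [-0.001, 1.0, -0.0], [0.0, -0.0, -1.0]]
ft_force: [0.4, -0.1, -0.7]
gripper_width: 0.641
gripper_force: 63.6
```

Emit:
apply_moves:
  deltas:
    - [0,0,0.03,0,-1]
    - [0,0,0,0,-1]
    - [0,0,0,0,0.7]
    - [0,0,0,0,0.7]
    - [0,0,0,0,0.7]
    - [0,0,0,0,0.7]

```text
t: 12.7
eef_pos: [0.5047, 0.1318, 0.0643]
eef_rot: [[-1.0, -0.001, 0.0], [-0.001, 1.0, 0.0], [-0.0, 0.0, -1.0]]
ft_force: [-0.1, 0.9, -0.7]
gripper_width: 0.849
gripper_force: 0.0
```

Emit:
apply_moves:
  deltas:
    - [0,0,-0.2,0,0.7]
    - [0,0,-0.6,0,0.7]
    - [0,0,-0.9,0,0.7]
    - [0,0,-0.9,0,0.7]
    - [0,0,-0.4,0,0.4]
    - [0,0,0,0,0.4]
    - [0,0,0,0,0.4]

```text
t: 13.58
eef_pos: [0.5042, 0.1318, 0.2137]
eef_rot: [[-1.0, -0.001, -0.001], [-0.001, 1.0, -0.0], [0.001, -0.0, -1.0]]
ft_force: [-0.1, 0.1, -0.2]
gripper_width: 0.697
gripper_force: 0.0
```

```bash
python3 - <<'E'
from meas import *
st=ctrl.state(); im=get_image('wrist'); P=cloud(im,st); z=P[:,:,2]
d=np.hypot(P[:,:,0]-.504,P[:,:,1]-.1315); m=((z>.075)&(z<.12)&(d<.045)).astype(np.uint8)
print(np.nanpercentile(z[m>0],[5,50,95]))
c=max(cv2.findContours(m,0,1)[0],key=cv2.contourArea); (x,y),r=cv2.minEnclosingCircle(c); print((x,y),r,onz(im,(x,y),.09,st)[0])
go(.5775,.1805,93.8,.0715)
E
```

```text
[0.08736952 0.08934965 0.09060388]
(252.6503448486328, 189.57745361328125) 29.940887451171875 [0.50352242 0.13272776 0.09      ]
pos [0.504  0.1318 0.2133] psi 90.1 j6 6.5 shift units [-1.476  0.974  2.834] twist -0.62 w 0.702 t 13.6
```

Seated: the top is at 0.0895. Back to the knob for two clicks, one at a time.

Emit:
apply_moves:
  deltas:
    - [-0.5,0.33,0,0,0.4]
    - [-0.5,0.33,0,0,0.4]
    - [-0.48,0.31,0,0,0.4]
    - [0,0,0,-0.62,0.4]
    - [0,0,0.7,0,0.4]
    - [0,0,0.8,0,0.4]
    - [0,0,0.8,0,0.4]
    - [0,0,0.53,0,0.4]
    - [0,0,0,0,0.4]
  newtons: 50

```text
t: 14.75
eef_pos: [0.5762, 0.1799, 0.0699]
eef_rot: [[-0.998, -0.066, -0.006], [-0.066, 0.998, -0.001], [0.006, -0.001, -1.0]]
ft_force: [-0.9, 0.3, -0.5]
gripper_width: 0.701
gripper_force: 0.0
```

Emit:
apply_moves:
  deltas:
    - [0,0,0,0,-1]
    - [0,0,0,0,-1]
    - [0,0,0,0,-1]
    - [0,0,0,0,-1]
    - [0,0,0,0,-1]

```text
t: 15.38
eef_pos: [0.5792, 0.18, 0.0738]
eef_rot: [[-0.998, -0.066, 0.001], [-0.066, 0.998, -0.001], [-0.001, -0.001, -1.0]]
ft_force: [-1.4, -5.9, 5.1]
gripper_width: 0.466
gripper_force: 53.8
```

Emit:
apply_moves:
  deltas:
    - [0,0,0,-1,-1]
    - [0,0,0,-1,-1]
    - [0,0,0,-1,-1]
    - [0,0,0,-1,-1]
    - [0,0,0,-1,-1]
    - [0,0,0,-1,-1]
    - [0,0,0,-1,-1]
    - [0,0,0,-1,-1]
    - [0,0,0,-1,-1]
    - [0,0,0,-1,-1]

```text
t: 16.62
eef_pos: [0.579, 0.1802, 0.0738]
eef_rot: [[-0.439, -0.899, 0.001], [-0.899, 0.439, -0.0], [-0.0, -0.001, -1.0]]
ft_force: [-1.6, -4.3, 5.5]
gripper_width: 0.464
gripper_force: 54.0
```

Emit:
apply_moves:
  deltas:
    - [0,0,0,0,-1]
    - [0,0,0,0,-1]
    - [0,0,0,0,-1]
    - [0,0,0,0,-1]
    - [0,0,0,0,-1]
    - [0,0,0,0,-1]
    - [0,0,0,0,-1]
    - [0,0,0,0,-1]

```text
t: 17.62
eef_pos: [0.579, 0.1802, 0.0738]
eef_rot: [[-0.442, -0.897, 0.001], [-0.897, 0.442, -0.0], [-0.0, -0.001, -1.0]]
ft_force: [-1.3, -4.8, 5.4]
gripper_width: 0.458
gripper_force: 54.1
```

Emit:
apply_moves:
  deltas:
    - [0,0,0,-1,-1]
    - [0,0,0,-1,-1]
    - [0,0,0,-1,-1]
    - [0,0,0,-1,-1]
    - [0,0,0,-1,-1]
    - [0,0,0,-1,-1]
    - [0,0,0,-1,-1]
    - [0,0,0,-1,-1]
    - [0,0,0,-1,-1]
    - [0,0,0,-1,-1]

```text
t: 18.88
eef_pos: [0.5788, 0.1802, 0.0737]
eef_rot: [[0.558, -0.83, 0.001], [-0.83, -0.558, -0.0], [0.001, -0.0, -1.0]]
ft_force: [-2.6, -6.3, 7.3]
gripper_width: 0.459
gripper_force: 54.2
```

Emit:
apply_moves:
  deltas:
    - [0,0,0,0,-1]
    - [0,0,0,0,-1]
    - [0,0,0,0,-1]
    - [0,0,0,0,0.4]
    - [0,0,0,0,0.4]
    - [0,0,0,0,0.4]
    - [0,0,-0.5,0,0.4]
    - [0,0,-0.8,0,0.4]
    - [0,0,-0.8,0,0.4]
    - [0,0,-0.8,0,0.4]

```text
t: 20.12
eef_pos: [0.5786, 0.1805, 0.2192]
eef_rot: [[0.556, -0.831, 0.0], [-0.831, -0.556, 0.0], [-0.0, -0.0, -1.0]]
ft_force: [1.8, 0.3, -0.3]
gripper_width: 0.701
gripper_force: 0.0
```

```bash
python3 yel.py w5.png; python3 -c "
from h import *;go(.379,-.226,90,.19)"
```

```text
w red (173, 174) 31.2 z.06 [0.6502 0.222  0.06  ] z.045 [0.6518 0.2271 0.045 ]
w yellow (205, 103) 33.1 z.06 [0.6592 0.143  0.06  ] z.045 [0.6612 0.1441 0.045 ]
w green (333, 175) 31.2 z.06 [0.512  0.1305 0.06  ] z.045 [0.5065 0.131  0.045 ]
w blue (296, 103) 34.5 z.06 [0.5865 0.0936 0.06  ] z.045 [0.5848 0.0922 0.045 ]
t red (105, 206) 139.3 z.06 [0.4467 0.3759 0.06  ] z.045 [0.4487 0.3806 0.045 ]
t yellow (184, 142) 10.2 z.06 [0.658  0.1416 0.06  ] z.045 [0.6621 0.144  0.045 ]
t green (300, 233) 8.9 z.06 [ 0.3792 -0.226   0.06  ] z.045 [ 0.3805 -0.2273  0.045 ]
t green (186, 192) 10.7 z.06 [0.4996 0.1272 0.06  ] z.045 [0.5021 0.1295 0.045 ]
t blue (200, 168) 10.4 z.06 [0.5769 0.0888 0.06  ] z.045 [0.5801 0.0907 0.045 ]
pos [0.581  0.1811 0.2225] psi -146.2 j6 -113.4 shift units [4.516 7.89  0.607] twist -9.37 w 0.7 t 20.2
```

Green is at the gate. Now to the green cup.

Emit:
apply_moves:
  deltas:
    - [0.45,0.79,0,0,1]
    - [0.45,0.79,0,0,1]
    - [0.45,0.79,0,0,1]
    - [0.45,0.79,0,0,1]
    - [0.45,0.79,0,0,1]
    - [0.45,0.79,0,0,1]
    - [0.45,0.79,0,0,1]
    - [0.45,0.79,0,0,1]
    - [0.45,0.79,0,0,1]
    - [0.45,0.79,0,0,1]

```text
t: 21.48
eef_pos: [0.3747, -0.2273, 0.2174]
eef_rot: [[0.556, -0.831, 0.0], [-0.831, -0.556, 0.0], [-0.0, -0.0, -1.0]]
ft_force: [1.0, -0.7, 0.5]
gripper_width: 1.0
gripper_force: 0.0
```

Emit:
apply_moves:
  deltas:
    - [0,0,0,1,1]
    - [0,0,0,1,1]
    - [0,0,0,1,1]
    - [0,0,0,1,1]
    - [0,0,0,1,1]
    - [0,0,0,1,1]
    - [0,0,0,1,1]
    - [0,0,0,1,1]
    - [0,0,0,1,1]
    - [0,0,0,1,1]

```text
t: 22.72
eef_pos: [0.3754, -0.226, 0.2173]
eef_rot: [[-0.445, -0.896, -0.0], [-0.896, 0.445, 0.0], [-0.0, 0.0, -1.0]]
ft_force: [0.8, 0.6, -0.0]
gripper_width: 1.0
gripper_force: 0.0
```

Emit:
apply_moves:
  deltas:
    - [0,0,0.3,1,1]
    - [0,0,0.3,1,1]
    - [0,0,0,1,1]
    - [0,0,0,1,1]
    - [0,0,0,1,1]
    - [0,0,0,1,1]
    - [0,0,0,1,1]
    - [0,0,0,1,1]
    - [0,0,0,1,1]
    - [0,0,0,1,1]

```text
t: 23.98
eef_pos: [0.3754, -0.226, 0.1873]
eef_rot: [[-0.998, -0.063, -0.0], [-0.063, 0.998, 0.0], [0.0, 0.001, -1.0]]
ft_force: [-1.2, -0.2, -0.4]
gripper_width: 1.002
gripper_force: 0.0
```

Emit:
apply_moves:
  deltas:
    - [0,0,0,0.64,1]
    - [0,0,0,0,1]
    - [0,0,0,0,1]

```text
t: 24.35
eef_pos: [0.3755, -0.2261, 0.1876]
eef_rot: [[-1.0, -0.001, -0.0], [-0.001, 1.0, 0.0], [0.0, 0.0, -1.0]]
ft_force: [-0.4, -0.2, 1.0]
gripper_width: 1.0
gripper_force: 0.0
```

```bash
python3 - <<'E'
from meas import *
st=ctrl.state(); im=get_image('wrist'); P=cloud(im,st)
z=P[:,:,2];d=np.hypot(P[:,:,0]-.379,P[:,:,1]+.226)
m=((z>.052)&(z<.068)&(d<.05)).astype(np.uint8)
c=max(cv2.findContours(m,0,1)[0],key=cv2.contourArea); (x,y),r=cv2.minEnclosingCircle(c); q=onz(im,(x,y),.06,st)[0]; print((x,y),r,q, np.nanmedian(z[m>0]))
go(q[0],q[1],90,.0345)
E
```

```text
(251.44667053222656, 193.25332641601562) 29.125978469848633 [ 0.3795451  -0.22625122  0.06      ] 0.05937736441619579
pos [ 0.3755 -0.2262  0.1876] psi 90.0 j6 -40.7 shift units [-8.200e-02 -2.000e-03  3.063e+00] twist 0.0 w 0.994 t 24.4
```

Emit:
apply_moves:
  deltas:
    - [-0.08,0,0.8,0,1]
    - [0,0,0.9,0,1]
    - [0,0,0.8,0,1]
    - [0,0,0.36,0,1]
    - [0,0,0.2,0,1]
    - [0,0,0,0,-1]
    - [0,0,0,0,-1]
    - [0,0,0,0,-1]
    - [0,0,0,0,-1]
    - [0,0,0,0,-1]
  newtons: 60

```text
t: 25.65
eef_pos: [0.38, -0.2266, 0.0358]
eef_rot: [[-1.0, 0.001, 0.001], [0.001, 1.0, -0.001], [-0.001, -0.001, -1.0]]
ft_force: [-1.5, 0.6, 7.0]
gripper_width: 0.638
gripper_force: 62.9
```

Emit:
apply_moves:
  deltas:
    - [0,0,-0.5,0,-1]
    - [0,0,-0.9,0,-1]
    - [0,0,-0.6,0,-1]
    - [0,0,0,0,-1]
    - [0,0,0,0,-1]

```text
t: 26.28
eef_pos: [0.3793, -0.2261, 0.1345]
eef_rot: [[-1.0, 0.001, 0.0], [0.001, 1.0, -0.0], [-0.0, -0.0, -1.0]]
ft_force: [-0.1, -0.6, -1.1]
gripper_width: 0.639
gripper_force: 63.6
```

```bash
python3 -c "
from h import *;go(.5044,.1315,90,.0645)"
```

```text
pos [ 0.3793 -0.2261  0.1345] psi 90.0 j6 -40.3 shift units [-2.495  7.154  1.401] twist -0.01 w 0.639 t 26.3
```

Emit:
apply_moves:
  deltas:
    - [-0.25,0.715,0,0,-1]
    - [-0.25,0.715,0,0,-1]
    - [-0.25,0.715,0,0,-1]
    - [-0.25,0.715,0,0,-1]
    - [-0.25,0.715,0,0,-1]
    - [-0.25,0.715,0,0,-1]
    - [-0.25,0.715,0,0,-1]
    - [-0.25,0.715,0,0,-1]
    - [-0.25,0.715,0,0,-1]
    - [-0.25,0.715,0,0,-1]

```text
t: 27.52
eef_pos: [0.5042, 0.1323, 0.1334]
eef_rot: [[-1.0, 0.001, -0.002], [0.001, 1.0, -0.0], [0.002, -0.0, -1.0]]
ft_force: [-0.1, -0.9, -1.1]
gripper_width: 0.639
gripper_force: 63.8
```

Emit:
apply_moves:
  deltas:
    - [0,0,0,0,-1]
    - [0,0,0,0,-1]

```text
t: 27.78
eef_pos: [0.5038, 0.1308, 0.1337]
eef_rot: [[-1.0, 0.0, -0.002], [0.0, 1.0, -0.001], [0.002, -0.001, -1.0]]
ft_force: [0.5, -0.3, -2.7]
gripper_width: 0.64
gripper_force: 63.8
```

```bash
python3 -c "
from meas import *
go(.5044,.1315,90,.0645)
st=ctrl.state(); im=get_image('wrist'); save(im,'w6.png')
for c in ('yellow','blue'):
  for b in blobs(im,c,150):
    (x,y),r=cv2.minEnclosingCircle(b); print(c,(round(x),round(y)),onz(im,(x,y),.045,st).round(4))
"
```

```text
pos [0.5038 0.1308 0.1337] psi 90.0 j6 6.5 shift units [-0.015  0.014  1.383] twist -0.0 w 0.64 t 27.8
```

View pics/w6.png

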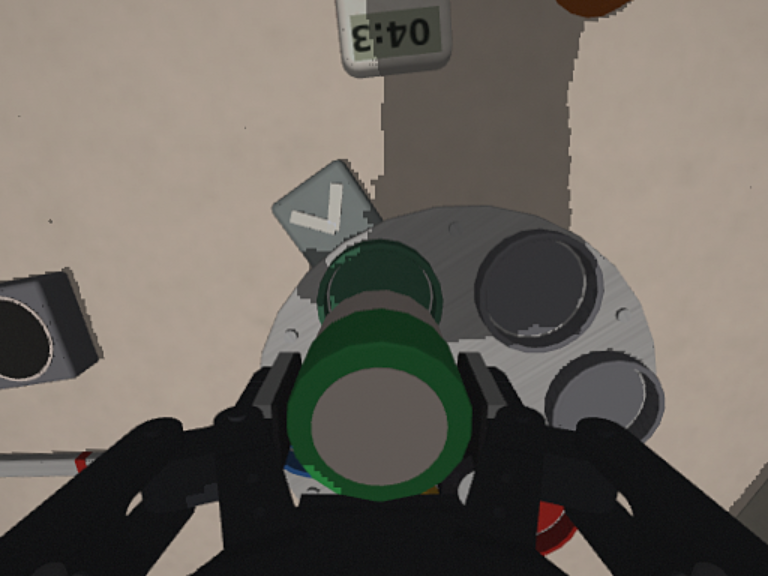

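The green cup hangs upright over the green pocket (380,295), the same arrangement as before. I lower, release and lift.

Emit:
apply_moves:
  deltas:
    - [-0.01,0.01,0.4,0,-1]
    - [0,0,0.4,0,-1]
    - [0,0,0.2,0,-1]
    - [0,0,0.15,0,-1]
    - [0,0,0.12,0,-1]
    - [0,0,0.08,0,-1]
    - [0,0,0.02,0,-1]
    - [0,0,0,0,-1]

```text
t: 28.82
eef_pos: [0.5054, 0.1317, 0.0664]
eef_rot: [[-1.0, 0.001, 0.0], [0.001, 1.0, 0.0], [-0.0, 0.0, -1.0]]
ft_force: [0.4, -0.0, -0.6]
gripper_width: 0.643
gripper_force: 63.9
```

Emit:
apply_moves:
  deltas:
    - [0,0,0,0,0.7]
    - [0,0,0,0,0.7]
    - [0,0,0,0,0.7]
    - [0,0,0,0,0.7]
    - [0,0,-0.2,0,0.7]
    - [0,0,-0.6,0,0.7]
    - [0,0,-0.9,0,0.7]
    - [0,0,-0.9,0,0.7]
    - [0,0,-0.4,0,0.4]
    - [0,0,0,0,0.4]

```text
t: 30.08
eef_pos: [0.5064, 0.1318, 0.2183]
eef_rot: [[-1.0, 0.001, 0.004], [0.001, 1.0, 0.0], [-0.004, 0.0, -1.0]]
ft_force: [-0.9, 0.2, -0.5]
gripper_width: 0.699
gripper_force: 0.0
```

```bash
python3 - <<'E'
from meas import *
st=ctrl.state(); im=get_image('wrist'); P=cloud(im,st); z=P[:,:,2]
d=np.hypot(P[:,:,0]-.504,P[:,:,1]-.1315); m=((z>.075)&(z<.12)&(d<.045)).astype(np.uint8)
print(np.nanpercentile(z[m>0],[5,50,95]))
c=max(cv2.findContours(m,0,1)[0],key=cv2.contourArea); (x,y),r=cv2.minEnclosingCircle(c); print((x,y),r,onz(im,(x,y),.09,st)[0])
go(.5785,.1805,93.8,.0725)
E
```

```text
[0.08751941 0.08936475 0.09062687]
(252.30612182617188, 186.46939086914062) 29.518131256103516 [0.50456777 0.13249163 0.09      ]
pos [0.5056 0.1317 0.2169] psi 90.0 j6 6.6 shift units [-1.454  0.977  2.889] twist -0.64 w 0.698 t 30.1
```

Seated. Final click.

Emit:
apply_moves:
  deltas:
    - [-0.5,0.33,0,0,0.4]
    - [-0.5,0.33,0,0,0.4]
    - [-0.45,0.31,0,0,0.4]
    - [0,0,0,-0.64,0.4]
    - [0,0,0.7,0,0.4]
    - [0,0,0.8,0,0.4]
    - [0,0,0.8,0,0.4]
    - [0,0,0.58,0,0.4]
    - [0,0,0,0,0.4]
  newtons: 50

```text
t: 31.25
eef_pos: [0.5751, 0.1795, 0.0691]
eef_rot: [[-0.998, -0.066, -0.006], [-0.066, 0.998, -0.001], [0.006, -0.001, -1.0]]
ft_force: [-0.3, -0.2, 0.4]
gripper_width: 0.7
gripper_force: 0.0
```

Emit:
apply_moves:
  deltas:
    - [0,0,0,0,-1]
    - [0,0,0,0,-1]
    - [0,0,0,0,-1]
    - [0,0,0,0,-1]
    - [0,0,0,0,-1]

```text
t: 31.88
eef_pos: [0.5783, 0.1799, 0.0732]
eef_rot: [[-0.998, -0.066, 0.001], [-0.066, 0.998, -0.0], [-0.001, -0.0, -1.0]]
ft_force: [-2.1, -2.9, 6.7]
gripper_width: 0.46
gripper_force: 54.2
```

Emit:
apply_moves:
  deltas:
    - [0,0,0,-1,-1]
    - [0,0,0,-1,-1]
    - [0,0,0,-1,-1]
    - [0,0,0,-1,-1]
    - [0,0,0,-1,-1]
    - [0,0,0,-1,-1]
    - [0,0,0,-1,-1]
    - [0,0,0,-1,-1]
    - [0,0,0,-1,-1]
    - [0,0,0,-1,-1]

```text
t: 33.12
eef_pos: [0.5786, 0.1794, 0.0732]
eef_rot: [[-0.439, -0.898, 0.002], [-0.898, 0.439, -0.001], [0.0, -0.002, -1.0]]
ft_force: [-0.1, -5.5, 5.5]
gripper_width: 0.464
gripper_force: 54.3
```

Emit:
apply_moves:
  deltas:
    - [0,0,0,0,-1]
    - [0,0,0,0,-1]
    - [0,0,0,0,-1]
    - [0,0,0,0,0.4]
    - [0,0,0,0,0.4]
    - [0,0,0,0,0.4]
    - [0,0,-0.5,0,0.4]
    - [0,0,-0.8,0,0.4]
    - [0,0,-0.8,0,0.4]
    - [0,0,-0.8,0,0.4]

```text
t: 34.38
eef_pos: [0.5777, 0.1802, 0.2186]
eef_rot: [[-0.442, -0.897, 0.0], [-0.897, 0.442, 0.0], [-0.0, 0.0, -1.0]]
ft_force: [0.1, 0.1, -0.5]
gripper_width: 0.699
gripper_force: 0.0
```

```bash
python3 yel.py w7.png; python3 -c "
from h import *;go(.55,-.2,90,.30)"
```

```text
w red (289, 238) 28.9 z.06 [0.5704 0.2577 0.06  ] z.045 [0.5717 0.265  0.045 ]
w yellow (210, 257) 25.8 z.06 [0.6592 0.2402 0.06  ] z.045 [0.665  0.2465 0.045 ]
w green (206, 104) 35.4 z.06 [0.584 0.093 0.06 ] z.045 [0.586  0.0919 0.045 ]
w blue (171, 177) 31.5 z.06 [0.6509 0.1401 0.06  ] z.045 [0.6563 0.1414 0.045 ]
t red (105, 206) 140.5 z.06 [0.4467 0.3759 0.06  ] z.045 [0.4487 0.3806 0.045 ]
t green (199, 166) 11.7 z.06 [0.581  0.0909 0.06  ] z.045 [0.5842 0.0928 0.045 ]
t blue (382, 204) 7.3 z.06 [ 0.4762 -0.4782  0.06  ] z.045 [ 0.4784 -0.482   0.045 ]
t blue (186, 145) 10.4 z.06 [0.6492 0.1366 0.06  ] z.045 [0.6532 0.139  0.045 ]
pos [0.5802 0.1807 0.2219] psi 153.8 j6 -53.4 shift units [ 7.091 -2.829 -1.577] twist 10.63 w 0.699 t 34.5
```

The wheel rests with the first grey pocket at the gate. Now I look at the rail and carriers.

Emit:
apply_moves:
  deltas:
    - [0,0,-0.4,0,0.4]
    - [0,0,-0.4,0,0.4]
    - [0.8,-0.53,-0.2,0,1]
    - [0.8,-0.53,-0.2,0,1]
    - [0.8,-0.53,0,0,1]
    - [0.8,-0.53,0,0,1]
    - [0.8,-0.53,0,0,1]
    - [0.8,-0.53,0,0,1]
    - [0.8,-0.54,0,0,1]
    - [0.78,-0.54,0,0,1]

```text
t: 35.72
eef_pos: [0.628, -0.2016, 0.2766]
eef_rot: [[-0.442, -0.897, -0.001], [-0.897, 0.442, 0.0], [-0.0, 0.001, -1.0]]
ft_force: [0.0, 0.2, 0.0]
gripper_width: 0.999
gripper_force: 0.0
```

Emit:
apply_moves:
  deltas:
    - [0,0,0,1,1]
    - [0,0,0,1,1]
    - [0,0,0,1,1]
    - [0,0,0,1,1]
    - [0,0,0,1,1]
    - [0,0,0,1,1]
    - [0,0,0,1,1]
    - [0,0,0,1,1]
    - [0,0,0,1,1]
    - [0,0,0,1,1]

```text
t: 36.98
eef_pos: [0.628, -0.2, 0.2764]
eef_rot: [[-0.998, -0.063, -0.001], [-0.063, 0.998, 0.001], [0.001, 0.001, -1.0]]
ft_force: [-0.2, 0.2, -0.3]
gripper_width: 1.003
gripper_force: 0.0
```

Emit:
apply_moves:
  deltas:
    - [0,0,0,0.63,1]
    - [0,0,0,0,1]
    - [0,0,0,0,1]

```text
t: 37.35
eef_pos: [0.628, -0.2001, 0.2769]
eef_rot: [[-1.0, -0.002, -0.0], [-0.002, 1.0, 0.0], [0.0, 0.0, -1.0]]
ft_force: [-0.4, 0.3, -0.1]
gripper_width: 0.999
gripper_force: 0.0
```

```bash
cat > car.py <<'E'
from meas import *
import sys
def run(name):
    st=ctrl.state(); im=get_image('wrist')
    if name: save(im,name)
    go(.63,-.2,90); P=cloud(im,st); z=P[:,:,2]
    for b in blobs(im,'red',15):
        M=cv2.moments(b); x,y=M['m10']/M['m00'],M['m01']/M['m00']; print('red',(round(x),round(y)),cv2.contourArea(b),onz(im,(x,y),.010,st)[0].round(4))
    m=((z>.018)&(z<.036)&(P[:,:,1]<.0)&(P[:,:,0]>.45)&(P[:,:,0]<.68)).astype(np.uint8)
    for c in cv2.findContours(m,0,cv2.CHAIN_APPROX_NONE)[0]:
        if cv2.contourArea(c)>800:
            w=onz(im,c.reshape(-1,2),.028,st)[:,:2].astype(np.float32)
            (x,y),s,a=cv2.minAreaRect(w); print('carr',np.round((x,y),4),np.round(s,4),round((a+45)%90-45,1),'px',c.reshape(-1,2).mean(0).round())
if __name__=='__main__': run(sys.argv[1])
E
python3 car.py w8.png
```

```text
pos [ 0.628  -0.2002  0.277 ] psi 90.1 j6 -24.1 shift units [-0.039  0.004 -0.   ] twist 0.01 w 1.004 t 37.4
red (185, 180) 36.5 [ 0.6542 -0.2948  0.01  ]
red (259, 176) 42.5 [ 0.648  -0.1904  0.01  ]
red (333, 173) 28.0 [ 0.6426 -0.0853  0.01  ]
carr [ 0.5628 -0.3021] [0.0656 0.0676] 14.1 px [173. 113.]
carr [ 0.5388 -0.2237] [0.0658 0.0654] -1.4 px [233.  94.]
carr [ 0.5333 -0.0996] [0.0656 0.0671] 10.5 px [332.  90.]
```

View pics/w8.png

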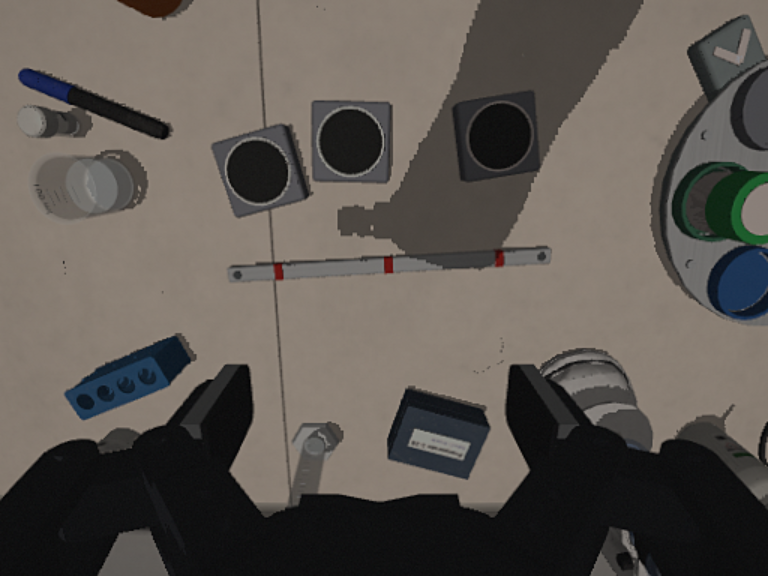

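The middle carrier has been knocked; the carriers are now at pixel (173,113), (233,94) and (332,90) in the native frame. The rail is turned about 3.2°. Carriers 0 and 1 are too close for side fingers, so I start with carrier 1, gripped front and back.

Emit:
apply_moves:
  deltas:
    - [0.6,-0.16,0,1,1]
    - [0,0,0,1,1]
    - [0,0,0,1,1]
    - [0,0,0,1,1]
    - [0,0,0,1,1]
    - [0,0,0,1,1]
    - [0,0,0,1,1]
    - [0,0,0,1,1]
    - [0,0,0,1,1]
    - [0,0,0,1,1]

```text
t: 38.65
eef_pos: [0.5981, -0.2082, 0.2772]
eef_rot: [[-0.498, 0.867, -0.0], [0.867, 0.498, 0.0], [0.0, -0.0, -1.0]]
ft_force: [-0.3, 1.0, 0.7]
gripper_width: 1.002
gripper_force: 0.0
```

Emit:
apply_moves:
  deltas:
    - [0,0,0,1,1]
    - [0,0,0,1,1]
    - [0,0,0,1,1]
    - [0,0,0,1,1]
    - [0,0,0,1,1]
    - [0,0,0,0.25,1]
    - [0,0,0,0,1]

```text
t: 39.52
eef_pos: [0.5981, -0.2082, 0.2773]
eef_rot: [[0.024, 1.0, 0.0], [1.0, -0.024, 0.0], [0.0, 0.0, -1.0]]
ft_force: [-0.2, -0.1, 0.7]
gripper_width: 1.004
gripper_force: 0.0
```

```bash
python3 -c "
from h import *;go(.5388,-.2237,-1.4,.0215)"
```

```text
pos [ 0.5981 -0.2082  0.2773] psi -1.4 j6 65.6 shift units [-0.339 -1.178  5.115] twist 0.0 w 1.004 t 39.5
```

Emit:
apply_moves:
  deltas:
    - [-0.17,-0.59,0.6,0,1]
    - [-0.17,-0.59,0.6,0,1]
    - [0,0,0.9,0,1]
    - [0,0,0.9,0,1]
    - [0,0,0.9,0,1]
    - [0,0,0.7,0,1]
    - [0,0,0.35,0,1]
    - [0,0,0.15,0,1]
    - [0,0,0,0,1]

```text
t: 40.65
eef_pos: [0.5387, -0.2237, 0.0224]
eef_rot: [[0.025, 1.0, -0.0], [1.0, -0.025, 0.0], [0.0, -0.0, -1.0]]
ft_force: [0.3, -0.5, 1.6]
gripper_width: 0.998
gripper_force: 0.0
```

Emit:
apply_moves:
  deltas:
    - [0,0,0,0,-1]
    - [0,0,0,0,-1]
    - [0,0,0,0,-1]
    - [0,0,0,0,-1]
  newtons: 30

```text
t: 41.15
eef_pos: [0.5394, -0.224, 0.0235]
eef_rot: [[0.026, 1.0, 0.002], [1.0, -0.026, -0.001], [-0.001, 0.002, -1.0]]
ft_force: [-1.4, 1.4, 7.3]
gripper_width: 0.758
gripper_force: 33.3
```

```bash
python3 -c "
from h import *;go(.602,-.1926,3.2,.025)"
```

```text
pos [ 0.5394 -0.224   0.0235] psi -1.5 j6 61.7 shift units [ 0.661  1.236 -0.028] twist -0.78 w 0.758 t 41.1
```

Emit:
apply_moves:
  deltas:
    - [0,0,-0.06,-0.39,-1]
    - [0,0,0,-0.39,-1]
    - [0.19,0.44,0,0,-1]
    - [0.18,0.44,0,0,-1]
    - [0.18,0.44,0,0,-1]
    - [0,0,0.06,0,-1]
    - [0,0,0,0,-1]

```text
t: 42.02
eef_pos: [0.6046, -0.1926, 0.0236]
eef_rot: [[-0.057, 0.998, 0.003], [0.998, 0.057, -0.0], [-0.0, 0.003, -1.0]]
ft_force: [2.8, 2.3, 6.2]
gripper_width: 0.762
gripper_force: 34.4
```

Emit:
apply_moves:
  deltas:
    - [0,0.04,0,0,-1]
    - [0,0.03,0,0,-1]
    - [0,0,0,0,-1]
    - [0,0,0,0,-1]

```text
t: 42.52
eef_pos: [0.6052, -0.1926, 0.0235]
eef_rot: [[-0.055, 0.998, -0.001], [0.998, 0.055, -0.0], [-0.0, -0.001, -1.0]]
ft_force: [-7.1, 1.8, 12.8]
gripper_width: 0.757
gripper_force: 35.2
```

Emit:
apply_moves:
  deltas:
    - [0,0.04,0,0,-1]
    - [0,0,0,0,-1]
    - [0,0,0,0,-1]

```text
t: 42.9
eef_pos: [0.6073, -0.1928, 0.0235]
eef_rot: [[-0.055, 0.998, -0.001], [0.998, 0.055, -0.001], [-0.001, -0.001, -1.0]]
ft_force: [-6.8, 0.3, 12.2]
gripper_width: 0.762
gripper_force: 35.1
```

Emit:
apply_moves:
  deltas:
    - [0,0.04,0,0,-1]
    - [0,0,0,0,-1]
    - [0,0,0,0,-1]

```text
t: 43.28
eef_pos: [0.6088, -0.1928, 0.0235]
eef_rot: [[-0.055, 0.998, -0.002], [0.998, 0.055, -0.001], [-0.001, -0.002, -1.0]]
ft_force: [-9.3, -0.0, 13.9]
gripper_width: 0.759
gripper_force: 35.3
```

Emit:
apply_moves:
  deltas:
    - [0,0.04,0,0,-1]
    - [0,0,0,0,-1]
    - [0,0,0,0,-1]

```text
t: 43.65
eef_pos: [0.609, -0.1928, 0.0236]
eef_rot: [[-0.055, 0.998, -0.005], [0.998, 0.055, -0.001], [-0.001, -0.005, -1.0]]
ft_force: [-16.7, -2.4, 21.1]
gripper_width: 0.761
gripper_force: 35.9
```

Contact with the rail at x≈0.609. I release, rise and look from above.

Emit:
apply_moves:
  deltas:
    - [0,-0.03,0,0,-1]
    - [0,0,0,0,1]
    - [0,0,0,0,1]
    - [0,0,0,0,1]
    - [0,0,0,0,1]
    - [0,0,-0.5,0,1]
    - [0,0,-0.9,0,1]
    - [0,0,-0.9,0,1]
    - [0,0,-0.9,0,1]
    - [0,0,-0.9,0,1]

```text
t: 44.9
eef_pos: [0.6109, -0.1919, 0.2288]
eef_rot: [[-0.056, 0.998, 0.0], [0.998, 0.056, -0.0], [-0.0, 0.0, -1.0]]
ft_force: [-0.7, -0.3, 0.6]
gripper_width: 1.003
gripper_force: 0.0
```

Emit:
apply_moves:
  deltas:
    - [0,0,-0.9,-1,1]
    - [0,0,0,-1,1]
    - [0,0,0,-1,1]
    - [0,0,0,-1,1]
    - [0,0,0,-1,1]
    - [0,0,0,-1,1]
    - [0,0,0,-1,1]
    - [0,0,0,-1,1]
    - [0,0,0,-1,1]
    - [0,0,0,-1,1]

```text
t: 46.15
eef_pos: [0.611, -0.192, 0.2721]
eef_rot: [[-0.894, 0.448, -0.0], [0.448, 0.894, 0.0], [0.0, -0.0, -1.0]]
ft_force: [-0.8, -0.4, 0.4]
gripper_width: 1.001
gripper_force: 0.0
```

Emit:
apply_moves:
  deltas:
    - [0,0,0,-1,1]
    - [0,0,0,-1,1]
    - [0,0,0,-1,1]
    - [0,0,0,-1,1]
    - [0,0,0,-1,1]
    - [0,0,0,0,1]
    - [0,0,0,0,1]

```text
t: 47.02
eef_pos: [0.611, -0.1921, 0.2722]
eef_rot: [[-0.999, -0.053, -0.0], [-0.053, 0.999, 0.0], [0.0, 0.0, -1.0]]
ft_force: [0.2, -0.3, 0.1]
gripper_width: 0.997
gripper_force: 0.0
```

```bash
python3 car.py w9.png; python3 -c "
from h import *;go(.5628,-.3021,104.1,.0125)"
```

```text
pos [ 0.611  -0.1921  0.2723] psi 93.1 j6 -27.1 shift units [-0.371 -0.179 -0.   ] twist 0.51 w 1.001 t 47.1
red (252, 190) 30.0 [ 0.6499 -0.1905  0.01  ]
red (178, 190) 36.0 [ 0.6548 -0.295   0.01  ]
red (325, 188) 38.0 [ 0.6416 -0.0862  0.01  ]
carr [ 0.6073 -0.1924] [0.0641 0.0654] 3.1 px [252. 162.]
carr [ 0.5619 -0.3019] [0.0662 0.0672] 14.6 px [168. 122.]
carr [ 0.5334 -0.0996] [0.0662 0.066 ] 9.1 px [328. 108.]
pos [ 0.611  -0.1921  0.2723] psi 93.1 j6 -27.1 shift units [ 1.081 -2.146  5.195] twist -1.84 w 1.001 t 47.1
```

Carrier 1 is square (3.1°) and centred on its mark. Next is carrier 0, gripped at the sides.

Emit:
apply_moves:
  deltas:
    - [0.35,-0.72,0,0,1]
    - [0.35,-0.72,0,0,1]
    - [0.35,-0.71,0,0,1]
    - [0,0,0.9,-0.9,1]
    - [0,0,0.9,-0.94,1]
    - [0,0,0.9,0,1]
    - [0,0,0.9,0,1]
    - [0,0,0.9,0,1]
    - [0,0,0.5,0,1]
    - [0,0,0.15,0,1]

```text
t: 48.32
eef_pos: [0.5636, -0.3017, 0.0131]
eef_rot: [[-0.97, -0.245, -0.002], [-0.245, 0.97, 0.002], [0.002, 0.002, -1.0]]
ft_force: [0.8, -0.3, 0.4]
gripper_width: 1.0
gripper_force: 0.0
```

Emit:
apply_moves:
  deltas:
    - [0,0,0,0,1]
    - [0,0,0,0,-1]
    - [0,0,0,0,-1]
    - [0,0,0,0,-1]
    - [0,0,0,0,-1]

```text
t: 48.95
eef_pos: [0.5655, -0.303, 0.0164]
eef_rot: [[-0.969, -0.246, 0.002], [-0.246, 0.969, -0.001], [-0.002, -0.002, -1.0]]
ft_force: [-0.5, 0.4, 7.0]
gripper_width: 0.767
gripper_force: 33.9
```

```bash
python3 -c "
from h import *;go(.611,-.2976,93.2,.0125)"
```

```text
pos [ 0.5655 -0.303   0.0164] psi 104.2 j6 -48.9 shift units [-0.907 -0.119  0.081] twist 1.84 w 0.767 t 49.0
```

Emit:
apply_moves:
  deltas:
    - [0,0,-0.06,0.92,-1]
    - [0,0,0,0.92,-1]
    - [-0.3,0.02,0,0,-1]
    - [-0.3,0.02,0,0,-1]
    - [-0.3,0.02,0,0,-1]
    - [0,0,0.06,0,-1]
    - [0,0,0,0,-1]

```text
t: 49.82
eef_pos: [0.611, -0.2971, 0.0165]
eef_rot: [[-0.998, -0.056, 0.004], [-0.056, 0.998, -0.001], [-0.004, -0.001, -1.0]]
ft_force: [3.8, 1.5, 6.6]
gripper_width: 0.765
gripper_force: 35.0
```

Emit:
apply_moves:
  deltas:
    - [-0.04,0,0,0,-1]
    - [0,0,0,0,-1]
    - [0,0,0,0,-1]

```text
t: 50.2
eef_pos: [0.611, -0.2971, 0.0164]
eef_rot: [[-0.998, -0.056, 0.001], [-0.056, 0.998, -0.001], [-0.001, -0.001, -1.0]]
ft_force: [-4.2, 1.8, 11.4]
gripper_width: 0.762
gripper_force: 35.6
```

Emit:
apply_moves:
  deltas:
    - [-0.06,0,0,0,-1]
    - [0,0,0,0,-1]
    - [0,0,0,0,-1]

```text
t: 50.58
eef_pos: [0.6133, -0.2972, 0.0164]
eef_rot: [[-0.998, -0.055, -0.001], [-0.055, 0.998, -0.001], [0.001, -0.001, -1.0]]
ft_force: [-6.1, 0.5, 12.6]
gripper_width: 0.762
gripper_force: 35.8
```

Still friction only; I keep nudging.

Emit:
apply_moves:
  deltas:
    - [-0.06,0,0,0,-1]
    - [0,0,0,0,-1]
    - [0,0,0,0,-1]

```text
t: 50.95
eef_pos: [0.6162, -0.2972, 0.0164]
eef_rot: [[-0.998, -0.055, -0.001], [-0.055, 0.998, -0.001], [0.001, -0.001, -1.0]]
ft_force: [-7.1, 0.7, 11.8]
gripper_width: 0.761
gripper_force: 35.8
```

Emit:
apply_moves:
  deltas:
    - [-0.05,0,0,0,-1]
    - [0,0,0,0,-1]
    - [0,0,0,0,-1]

```text
t: 51.32
eef_pos: [0.6183, -0.2972, 0.0164]
eef_rot: [[-0.998, -0.055, -0.001], [-0.055, 0.998, -0.002], [0.002, -0.002, -1.0]]
ft_force: [-8.6, -0.6, 13.6]
gripper_width: 0.762
gripper_force: 35.9
```

Emit:
apply_moves:
  deltas:
    - [-0.04,0,0,0,-1]
    - [0,0,0,0,-1]
    - [0,0,0,0,-1]

```text
t: 51.7
eef_pos: [0.6183, -0.2972, 0.0164]
eef_rot: [[-0.999, -0.054, -0.005], [-0.054, 0.999, -0.002], [0.005, -0.001, -1.0]]
ft_force: [-17.6, -1.0, 19.4]
gripper_width: 0.764
gripper_force: 36.6
```

Emit:
apply_moves:
  deltas:
    - [-0.02,0,0,0,-1]
    - [0,0,0,0,-1]
    - [0,0,0,0,-1]

```text
t: 52.08
eef_pos: [0.6184, -0.2971, 0.0164]
eef_rot: [[-0.999, -0.054, -0.007], [-0.054, 0.999, -0.002], [0.007, -0.001, -1.0]]
ft_force: [-20.9, -0.5, 22.6]
gripper_width: 0.763
gripper_force: 36.9
```

Emit:
apply_moves:
  deltas:
    - [0.03,0,0,0,-1]
    - [0,0,0,0,1]
    - [0,0,0,0,1]
    - [0,0,0,0,1]
    - [0,0,0,0,1]
    - [0,0,-0.5,0,1]
    - [0,0,-0.9,0,1]
    - [0,0,-0.6,0,1]
    - [0,0,0,0,1]

```text
t: 53.2
eef_pos: [0.623, -0.297, 0.1177]
eef_rot: [[-0.998, -0.056, 0.004], [-0.056, 0.998, -0.003], [-0.004, -0.003, -1.0]]
ft_force: [0.9, 0.6, 0.1]
gripper_width: 1.0
gripper_force: 0.0
```

```bash
python3 -c "
from h import *;go(.5334,-.0996,None,.0125)"
```

```text
pos [ 0.623  -0.297   0.1177] psi 93.2 j6 -34.8 shift units [1.576 4.049 2.086] twist 0 w 1.0 t 53.2
```

Emit:
apply_moves:
  deltas:
    - [0.32,0.81,0,0,1]
    - [0.32,0.81,0,0,1]
    - [0.32,0.81,0,0,1]
    - [0.32,0.81,0,0,1]
    - [0.3,0.81,0,0,1]
    - [0,0,0.3,-0.55,1]
    - [0,0,0.8,-0.55,1]
    - [0,0,0.7,0,1]
    - [0,0,0.25,0,1]
    - [0,0,0,0,1]

```text
t: 54.45
eef_pos: [0.5305, -0.0982, 0.0117]
eef_rot: [[-0.985, -0.17, -0.002], [-0.17, 0.985, 0.001], [0.002, 0.001, -1.0]]
ft_force: [-0.2, 1.2, 0.4]
gripper_width: 1.003
gripper_force: 0.0
```

Emit:
apply_moves:
  deltas:
    - [0,0,0,0,-1]
    - [0,0,0,0,-1]
    - [0,0,0,0,-1]
    - [0,0,0,0,-1]

```text
t: 54.95
eef_pos: [0.5321, -0.0987, 0.0136]
eef_rot: [[-0.985, -0.17, 0.002], [-0.17, 0.985, -0.001], [-0.002, -0.001, -1.0]]
ft_force: [-0.8, 1.1, 6.9]
gripper_width: 0.764
gripper_force: 34.6
```

```bash
python3 -c "
from h import *;go(.599,-.0883,93.2,.0125)"
```

```text
pos [ 0.5321 -0.0987  0.0136] psi 99.8 j6 -28.0 shift units [-1.353 -0.023  0.025] twist 1.1 w 0.764 t 55.0
```

Emit:
apply_moves:
  deltas:
    - [0,0,-0.06,0.55,-1]
    - [0,0,0,0.55,-1]
    - [-0.34,0.03,0,0,-1]
    - [-0.34,0.03,0,0,-1]
    - [-0.34,0.03,0,0,-1]
    - [-0.33,0.03,0,0,-1]
    - [0,0,0.06,0,-1]
    - [0,0,0,0,-1]

```text
t: 55.95
eef_pos: [0.5995, -0.0886, 0.0136]
eef_rot: [[-0.998, -0.056, 0.003], [-0.056, 0.998, 0.0], [-0.003, -0.0, -1.0]]
ft_force: [1.5, 1.9, 6.2]
gripper_width: 0.761
gripper_force: 34.9
```

Emit:
apply_moves:
  deltas:
    - [-0.06,0,0,0,-1]
    - [0,0,0,0,-1]
    - [0,0,0,0,-1]

```text
t: 56.32
eef_pos: [0.5999, -0.0886, 0.0136]
eef_rot: [[-0.998, -0.056, -0.001], [-0.056, 0.998, -0.0], [0.001, -0.0, -1.0]]
ft_force: [-7.3, 0.7, 15.6]
gripper_width: 0.766
gripper_force: 35.9
```

Emit:
apply_moves:
  deltas:
    - [-0.04,0,0,0,-1]
    - [0,0,0,0,-1]
    - [0,0,0,0,-1]

```text
t: 56.7
eef_pos: [0.6005, -0.0886, 0.0136]
eef_rot: [[-0.998, -0.055, -0.003], [-0.055, 0.998, -0.001], [0.003, -0.0, -1.0]]
ft_force: [-14.8, -0.0, 20.1]
gripper_width: 0.761
gripper_force: 36.5
```

Emit:
apply_moves:
  deltas:
    - [-0.04,0,0,0,-1]
    - [0,0,0,0,-1]
    - [0,0,0,0,-1]

```text
t: 57.08
eef_pos: [0.6006, -0.0886, 0.0136]
eef_rot: [[-0.998, -0.055, -0.007], [-0.055, 0.998, -0.001], [0.007, -0.001, -1.0]]
ft_force: [-22.1, -1.1, 27.9]
gripper_width: 0.765
gripper_force: 37.3
```

Emit:
apply_moves:
  deltas:
    - [0.06,0,0,0,-1]
    - [0,0,0,0,1]
    - [0,0,0,0,1]
    - [0,0,0,0,1]
    - [0,0,0,0,1]
    - [0,0,-0.5,0,1]
    - [0,0,-0.9,0,1]
    - [0,0,-0.9,0,1]
    - [0,0,-0.9,0,1]
    - [0,0,-0.9,0,1]

```text
t: 58.32
eef_pos: [0.6021, -0.0883, 0.2187]
eef_rot: [[-0.998, -0.056, 0.0], [-0.056, 0.998, 0.0], [-0.0, 0.0, -1.0]]
ft_force: [0.3, -1.0, -0.1]
gripper_width: 1.003
gripper_force: 0.0
```

Emit:
apply_moves:
  deltas:
    - [-0.2,-0.7,-0.5,0,1]
    - [-0.2,-0.7,-0.5,0,1]
    - [-0.1,-0.7,0,0,1]
    - [0,0,0,0,1]
    - [0,0,0,0,1]

```text
t: 58.95
eef_pos: [0.6328, -0.1914, 0.2668]
eef_rot: [[-0.998, -0.056, -0.001], [-0.056, 0.998, 0.001], [0.001, 0.001, -1.0]]
ft_force: [0.1, 0.5, 0.5]
gripper_width: 1.002
gripper_force: 0.0
```

```bash
python3 car.py w10.png; python3 yel.py w11.png
```

```text
pos [ 0.6327 -0.191   0.267 ] psi 93.2 j6 -26.4 shift units [ 0.065 -0.176 -0.   ] twist 0.54 w 1.005 t 59.0
red (252, 176) 28.0 [ 0.6499 -0.1905  0.01  ]
red (176, 177) 28.5 [ 0.6565 -0.2949  0.01  ]
carr [ 0.6143 -0.2949] [0.0659 0.0661] 3.8 px [172. 147.]
carr [ 0.6009 -0.0893] [0.0644 0.0662] 3.1 px [332. 145.]
carr [ 0.6071 -0.1926] [0.0639 0.0655] 3.2 px [252. 146.]
w green (503, 148) 24.9 z.06 [0.5858 0.113  0.06  ] z.045 [0.5869 0.1266 0.045 ]
w green (477, 143) 28.4 z.06 [0.5817 0.0778 0.06  ] z.045 [0.5826 0.0898 0.045 ]
w blue (494, 199) 26.1 z.06 [0.65   0.1214 0.06  ] z.045 [0.654  0.1353 0.045 ]
w blue (20, 39) 19.4 z.06 [ 0.4971 -0.4553  0.06  ] z.045 [ 0.4943 -0.4668  0.045 ]
t red (144, 170) 10.7 z.06 [0.566  0.2617 0.06  ] z.045 [0.5691 0.2653 0.045 ]
t red (263, 164) 142.0 z.06 [ 0.5916 -0.107   0.06  ] z.045 [ 0.595  -0.1071  0.045 ]
t yellow (156, 143) 10.2 z.06 [0.6508 0.2311 0.06  ] z.045 [0.6548 0.2345 0.045 ]
t green (199, 166) 11.7 z.06 [0.5806 0.0912 0.06  ] z.045 [0.5839 0.0931 0.045 ]
t blue (382, 204) 7.3 z.06 [ 0.4762 -0.4782  0.06  ] z.045 [ 0.4784 -0.482   0.045 ]
t blue (186, 145) 10.4 z.06 [0.6492 0.1367 0.06  ] z.045 [0.6532 0.1391 0.045 ]
```

View pics/w10.png

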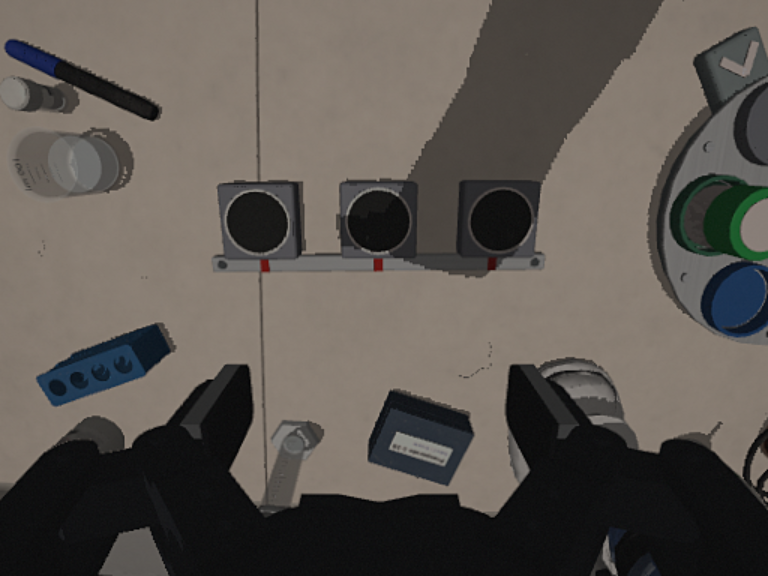

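All three carriers sit flush in the picture (rail edge at row ~257). I check centring on the outer marks from directly above each.

Emit:
apply_moves:
  deltas:
    - [-0.1,-0.7,0.5,0,1]
    - [-0.1,-0.7,0.5,0,1]
    - [0,-0.7,0.3,0,1]
    - [0,0,0,0,1]
    - [0,0,0,0,1]
    - [0,0,0,0,1]

```text
t: 59.85
eef_pos: [0.6493, -0.295, 0.2033]
eef_rot: [[-0.998, -0.057, 0.001], [-0.057, 0.998, -0.0], [-0.001, -0.0, -1.0]]
ft_force: [-0.4, 0.1, 0.3]
gripper_width: 0.999
gripper_force: 0.0
```

```bash
python3 car.py w12.png
```

```text
pos [ 0.6493 -0.2951  0.2033] psi 93.3 j6 -33.6 shift units [ 2.78e-01  1.92e+00 -1.00e-03] twist 0.54 w 1.003 t 59.9
red (251, 180) 48.0 [ 0.657  -0.2955  0.01  ]
red (429, 179) 42.5 [ 0.6433 -0.086   0.01  ]
carr [ 0.6142 -0.2966] [0.0634 0.0654] 3.3 px [252. 144.]
carr [ 0.6008 -0.0919] [0.0657 0.0706] 3.2 px [442. 144.]
carr [ 0.6073 -0.1941] [0.0649 0.0669] 3.5 px [348. 143.]
carr [ 0.5729 -0.4613] [0.0421 0.0407] 40.7 px [94. 96.]
```

Emit:
apply_moves:
  deltas:
    - [0,0.83,0,0,1]
    - [0,0.84,0,0,1]
    - [0,0.84,0,0,1]
    - [0,0.84,0,0,1]
    - [0,0.84,0,0,1]
    - [0,0,0,0,1]
    - [0,0,0,0,1]
    - [0,0,0,0,1]

```text
t: 60.9
eef_pos: [0.6373, -0.0878, 0.2024]
eef_rot: [[-0.998, -0.055, 0.0], [-0.055, 0.998, -0.0], [-0.0, -0.0, -1.0]]
ft_force: [-0.4, -0.1, -0.2]
gripper_width: 1.0
gripper_force: 0.0
```

```bash
python3 car.py w13.png; python3 - <<'E'
import cv2,numpy as np
cv2.imwrite('pics/c2.png',np.hstack([cv2.resize(cv2.imread('pics/'+n)[150:420,200:560],None,fx=1.1,fy=1.1) for n in('w12.png','w13.png')]))
E
```

```text
pos [ 0.6372 -0.0879  0.2023] psi 93.1 j6 -17.5 shift units [ 0.267 -2.231  0.   ] twist 0.52 w 1.005 t 61.0
red (253, 181) 20.5 [ 0.6455 -0.0858  0.01  ]
red (76, 181) 40.0 [ 0.6571 -0.2945  0.01  ]
red (163, 180) 38.0 [ 0.6504 -0.1901  0.01  ]
carr [ 0.6143 -0.2922] [0.0648 0.0709] 3.0 px [ 64. 146.]
carr [ 0.6077 -0.1908] [0.0649 0.0669] 3.1 px [157. 144.]
carr [ 0.6008 -0.0878] [0.0631 0.0654] 3.2 px [254. 143.]
```

View pics/c2.png

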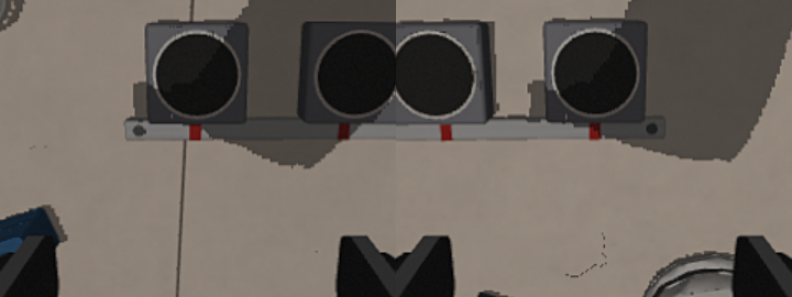

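Seen from above, the left crop has carrier 0 over its mark (197,132) and the right crop has carrier 2 over its mark (594,132). Both are square and within about 1 mm. The cups and wheel also check out, so I hand in.

```bash
python3 -c "
from h import *;print(ctrl.close_job())"
```

```text
the job is handed in; nothing more can be done
None
```

I loaded the yellow and green cups (red and blue were absent), left the wheel with the first grey pocket at the gate, set the three carriers flush on their marks to about 1 mm, and handed the job in at about 61 s; no verdict was returned.

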